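# Put the blue glaze tub out on the narrow drip beam and close it

## Robot

A 7-joint arm with a two-finger parallel gripper is mounted at the origin on the work surface. World frame = base frame: x ahead of the robot, y to its left, z up, the work surface at z = 0. Lengths are in m, angles in rad, forces in N, time in s.
With the tool pointing down it reaches from about 0.4 to 0.875 m from the base axis. Payload 19.3 kg.
Tool frame: the origin (TCP) lies midway between the tips of the shut fingers; the grasp point (between the pads) lies env.hold_point_z behind it (env.hold_point_z is the distance from the TCP to the grasp point, in m); z points along the fingers, y is the line along which they close (so a half turn about z gives the same grasp; the last joint's range is limited). The gripper opens to 85 mm and grips with 20 to 120 N. Pads are 22 mm wide; open, the fingers measure 114 mm over their backs; the gripper's body (76 mm by 85 mm) begins 54 mm behind the grasp point. The pads swing forward as they close: fully open they stand 13 mm farther back than shut.
Start: joints at [-1.393, 0.521, -0.036, 1.599, 0.021, 1.021, -0.113], TCP at [0.153, 0.606, 0.231] pointing down, gripper open.
Joint ranges: [-2.91, 2.91], [-0.3, 2.13], [-1.5, 1.42], [0.17, 2.43], [-1.26, 4.41], [0.16, 1.93], [-2.52, 2.52]. Speed limits (rad/s): [1.89, 1.89, 2.39, 2.39, 3.01, 3.01, 3.01].

## Interface

Orientations are given as a rotation vector (axis times angle).
In Python, from bench import status, viewer, job_done, env gives the robot as it stands. The module is installed in compiled form; this text tells all that it offers.
- The arm moves only by the tool move_arm, never from a script. Its argument "motion" is one flat list of numbers, 7 for each row, row after row: the shift along the world's x, y, z in mm, then the turn, a rotation vector about the world's x, y, z in rad, then the opening in per cent of the stroke, from 0 (shut) to 100 (fully open). A call has 1 to 8 rows; each row shifts and turns the commanded pose from where the row before left it; what a row does not reach is not made up. A row lasts 1/8 s, in which the tool goes at most 62.5 mm and 10.7 degrees, less where a joint would pass 70% of its speed; a pose out of reach is approached as far as the arm can. A call is refused whole if a number of a shift passes 62.5 or a number of a turn 0.188, either way. A call with a gripper value outside its range is refused whole. The fingers move at their own pace and stop on an object; the grip force is fixed at half the most. Time passes only in rows, so rows that do not move let the fingers close. It gives the time, the measured TCP pose, the force, the opening and the grip force at its end, in the units of the state.
- status.observe(): the state, without advancing time (a new reading comes with each control period).
- viewer.get_image(name): name is "side" or "top"; returns a dict with "pixels" (420x560x3 uint8, red, green, blue), "intrinsics" (3x3 intrinsics, pixels), "xyz" and "orientation" of the camera in the world. Camera axes: x right, y up, looking along -z (the intrinsics and any distortion apply to the point x, -y, -z); pixel columns grow to the right and rows downward; lengths in m; the calibration is good to about 2 mm. A picture is of the moment at which its call begins. There is no depth.
- job_done(): hands the job in; it is judged then, once.
The state is a dict: "time": time; "joint_pos": joint angles; "qvel": joint speeds; "joint_torque": joint torques, N m; "eef_pos": TCP position; "tcp_rot": TCP orientation; "contact_force": force on the tool from outside, world axes, zero at the start; "moment": the same for the moment, N m; "finger_gap": finger opening in m; "grasp_force": force on a finger pad.
Only numpy, scipy, OpenCV 4.12 (cv2) and the standard library are available. Lean on these libraries where they do the work, as an engineer would, in place of code of your own. Each camera call takes 0.05 s, during which the arm holds its last target. There are 200 camera calls.

## Task

Put the blue glaze tub away on the drip rack: slide it off the wide landing board and out along the narrow wooden beam until it stands centred on the blue painted band, taking care that it does not fall off. Then, once it stands there, press its loose lid down until it is fully home, and let go. Leave the yellow tub and the other things around as they are.

Things in the scene. Friction and masses are not known exactly. Their poses are not given: they have to be found in the camera images.
- rack: Wooden rack, fixed, 580 mm long (y axis), top flat at 60 mm. Origin: on the table under its centre. Middle: landing board, 220 mm along y, 240 mm along x. A beam 56 mm wide, centred on x = 0, runs along y through the landing and out both sides to y = +290 and -290 mm, flush with it, no step or stop. Grey drip trays, 12 mm high, 210 mm wide, lie under both bare lengths of beam.
- blue_band: Blue painted band round the bare beam, 130 mm long along the beam, as wide as the beam (56 mm), flush: the tub's place. On the +y or the -y side of the rack (varies), 205 mm from the rack's centre. Origin: middle of the band, on the beam's top face; z up, y along the beam, x across it.
- yellow_band: The same band in yellow, on the beam's other side, under the yellow tub. Origin as for the blue band.
- blue_tub: Round blue tub of glaze with a blue lid, the one to put away, at first on the landing board. 92 mm across at the rim, 86 mm at the foot, 60 mm high without lid, 0.3 to 0.6 kg; the lid is 100 mm across, too wide for the gripper, so it is pushed. Friction on wood about 0.5 to 0.7. Origin: centre of its underside; z up.
- blue_lid (a joint): How far the blue lid is pressed on to its tub: 0 to 0.001 m at the start (standing about 8 mm proud, a white band of tub shows under its skirt), 0.008 m when fully home. It slides straight down, needs about 7 to 8 N and stays where it is left. It cannot come off.
- blue_lid_top (a point): Centre of the blue lid's flat top (disc 88 mm across on a 100 mm rim that lies 2 mm lower), 70 mm above the tub's underside with the lid up and 62 mm with it home. The lid's rim is 12 mm high. Pressing well off the middle can tip the tub off the beam.
- yellow_tub: Another tub of the same size, lid closed (62 mm high), 0.45 kg, standing on the yellow band. To be left alone. Origin: centre of its underside.
- glaze_brush: Brush 110 mm long, lying in one drip tray beside the beam. To be left alone. Origin: underside, about mid-length.
- slip_jar: Glass jar, 90 mm across and 130 mm high, on the table to the robot's left. To be left alone. Origin: centre of its underside.
- bead_bowl: Dark bowl of coloured clay beads, 150 mm across and 47 mm high, on the table to the right. To be left alone. Origin: centre of its underside.
- white_cup: White plastic cup, 72 mm across and 70 mm high, on the table to the right. To be left alone. Origin: centre of its underside.
- plaster_bat: Round plaster bat, 130 mm across and 22 mm thick, with two small balls on it, on the table to the left. To be left alone. Origin: centre of its underside.
Not all that is in view belongs to the job. Of the things like the blue_tub, leave any that is turquoise; of the rest the larger one is meant.

How it is judged:
By the outcome, as a careful person would: the job done as asked, in the order asked, and still so for the second after the job is handed in, with the robot touching nothing.
It also fails if it takes over 56 s, if anything falls off the work surface, if the arm or the gripper's body presses on something with over 40 N, if the wrist force passes 120 N, or if a joint passes its speed limit or range.

## Working session

There is one attempt and no reset: what is moved stays moved. The work goes in short steps, Python scripts to look and compute and a tool call to move; the robot and the scene stay as the last step left them, time stands still between calls to the robot, and variables do not carry over. Pictures are saved under pics/ and viewed, at most 10 in all, crops included, and the job is handed in when it is done.

Besides the shell and the picture viewer there is one more tool, called by a JSON object that holds its "name" and its "arguments". move_arm: Moves the arm, as the interface text tells. Its arguments: {"type":"object","properties":{"motion":{"type":"array"}},"required":["motion"]}

```bash
mkdir -p pics
cat > h.py <<'E'
import numpy as np, cv2
from scipy.spatial.transform import Rotation as R
from bench import status, viewer, job_done, env
def cam(n):
    d=viewer.get_image(n); o=np.array(d["orientation"],float)
    if o.size==9: M=o.reshape(3,3)
    elif o.size==3: M=R.from_rotvec(o).as_matrix()
    else: M=None; print("quat",o)
    return d["pixels"],np.array(d["intrinsics"]).reshape(3,3),np.array(d["xyz"]),M,d
def ray(c,u,v):
    _,K,p,M,_=c
    a=np.linalg.inv(K)@[u,v,1.]
    return p, M@(a*[1,-1,-1])
def onz(c,u,v,z):
    p,r=ray(c,u,v); return p+r*(z-p[2])/r[2]
def proj(c,P):
    _,K,p,M,_=c
    q=(M.T@(np.array(P)-p))*[1,-1,-1]; q=K@q; return q[:2]/q[2]
E
python3 - <<'E'
from h import *
for n in("side","top"):
    c=cam(n); cv2.imwrite(f"pics/{n}0.png",c[0][...,::-1]); d=c[4]
    print(n,[k for k in d],d["orientation"],c[2],c[1].tolist())
s=status.observe(); print(s, env.hold_point_z)
E
```

```text
side ['pixels', 'intrinsics', 'xyz', 'orientation'] [ 0.96955846 -0.36933607 -0.61982206] [-0.17139876 -0.78048802  0.74327578] [[420.0855221138603, 0.0, 288.4376690074993], [0.0, 420.0855221138603, 212.89378216774156], [0.0, 0.0, 1.0]]
top ['pixels', 'intrinsics', 'xyz', 'orientation'] [ 0.05081925 -0.04747435 -1.55854547] [ 0.41161187 -0.01821014  1.32294461] [[420.40620357521783, 0.0, 281.1887197740865], [0.0, 420.40620357521783, 205.40226532659187], [0.0, 0.0, 1.0]]
{'time': 0.1, 'joint_pos': array([-1.39318787,  0.52197698, -0.03634034,  1.59989516,  0.02118636,
        1.0210905 , -0.1128278 ]), 'qvel': array([-0.00086267,  0.00030184,  0.00138081, -0.00188965,  0.00078859,
        0.00186917,  0.00018202]), 'joint_torque': array([ 5.17507215e-03, -9.28498721e+01,  1.98479779e+00, -3.70534515e+01,
        1.81964238e-02,  5.38008302e-03,  7.00039323e-05]), 'eef_pos': array([0.15325216, 0.60563767, 0.23078907]), 'tcp_rot': array([-3.88307977e-01, -3.11742832e+00,  1.54414179e-03]), 'contact_force': array([ 0.06372514, -0.44169727,  0.66340651]), 'moment': array([ 0.00606369,  0.00366588, -0.01573823]), 'grasp_force': 0.0, 'finger_gap': 0.08495389997438835} 0.0187
```

View pics/top0.png

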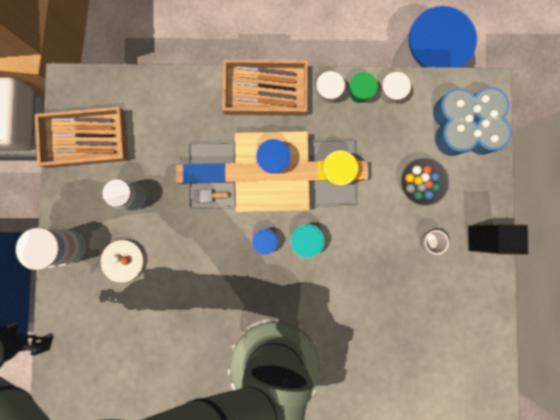

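View pics/side0.png

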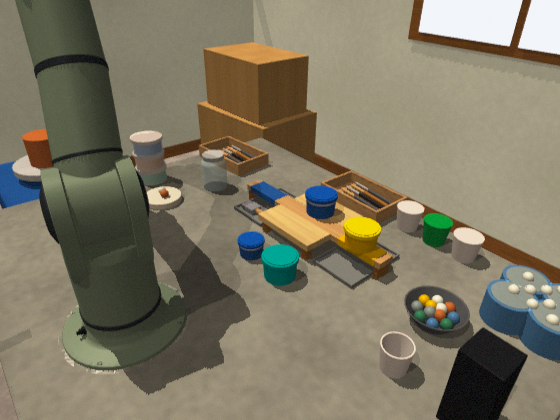

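Candidates for the blue tub in the top view:
- (274,156): blue, on the landing board.
- (265,241): small blue tub on the table.
- (308,240): turquoise.
- (442,38): large blue disc off the table.
- (341,168): yellow.

I choose (274,156), which is the larger non-turquoise tub and stands on the landing. The blue band is at (204,173), on the +y side. Next I measure it and check a close crop.

```bash
cat >> h.py <<'E'
def blob(c,lo,hi,near,show=False):
    hsv=cv2.cvtColor(c[0],cv2.COLOR_RGB2HSV); m=cv2.inRange(hsv,lo,hi)
    n,l,st,ce=cv2.connectedComponentsWithStats(m)
    best=min((i for i in range(1,n) if st[i,4]>60),key=lambda i:np.hypot(*(ce[i]-near)))
    cs,_=cv2.findContours((l==best).astype(np.uint8),cv2.RETR_EXTERNAL,cv2.CHAIN_APPROX_NONE)
    return ce[best],st[best],max(cs,key=len)[:,0]
BLUE=((105,120,40),(125,255,255))
E
python3 - <<'E'
from h import *
t=cam("top")
def rect(near,lo,hi,z):
    ce,st,ct=blob(t,lo,hi,near)
    w=np.array([onz(t,u,v,z)[:2] for u,v in ct])*1000
    r=cv2.minAreaRect(w.astype(np.float32)); cc=cv2.minEnclosingCircle(w.astype(np.float32))
    print(near,ce,st,"rect",r,"circ",cc)
rect((274,156),*BLUE,.128); rect((204,173),*BLUE,.06); rect((341,168),(22,150,80),(32,255,255),.12)
rect((265,241),*BLUE,.05)
for near in((250,200),(300,190),(270,195)):
    rect(near,(10,60,150),(24,200,255),.06)
crop=t[0][120:270,170:380]; cv2.imwrite("pics/crop.png",cv2.resize(crop,None,fx=3.5,fy=3.5,interpolation=cv2.INTER_CUBIC)[...,::-1])
E
```

```text
(274, 156) [273.2343934  155.74322733] [257 140  33  33 849] rect ((628.4425659179688, 9.9542236328125), (92.68025970458984, 91.85044860839844), 0.6508885622024536) circ ((629.014892578125, 8.738503456115723), 47.898258209228516)
(204, 173) [203.41735537 172.67768595] [184 164  40  19 726] rect ((586.7046508789062, 221.23117065429688), (55.03053283691406, 118.176513671875), 1.1701411008834839) circ ((587.3802490234375, 220.87770080566406), 64.17797088623047)
(341, 168) [338.62335217 168.01977401] [ 318  151   41   34 1062] rect ((598.619873046875, -177.69384765625), (95.96479034423828, 115.33739471435547), 0.358978807926178) circ ((593.8833618164062, -175.7671356201172), 61.55992889404297)
(265, 241) [264.8136646  241.23809524] [253 230  25  24 483] rect ((381.8323059082031, 32.567893981933594), (69.17476654052734, 72.47625732421875), 0.678260326385498) circ ((383.1113586425781, 32.983158111572266), 38.08507537841797)
(250, 200) [220.02803738 194.82242991] [211 191  18   8 107] rect ((521.6376342773438, 171.32330322265625), (21.185834884643555, 51.325557708740234), 0.6650843620300293) circ ((517.0941772460938, 171.2705535888672), 25.840599060058594)
(300, 190) [271.67226116 174.57893766] [ 226  130  125   83 5422] rect ((596.1520385742188, -34.90184020996094), (249.60296630859375, 376.2078552246094), 1.1445332765579224) circ ((596.1323852539062, -30.96942901611328), 199.9293975830078)
(270, 195) [271.67226116 174.57893766] [ 226  130  125   83 5422] rect ((596.1520385742188, -34.90184020996094), (249.60296630859375, 376.2078552246094), 1.1445332765579224) circ ((596.1323852539062, -30.96942901611328), 199.9293975830078)
```

View pics/crop.png

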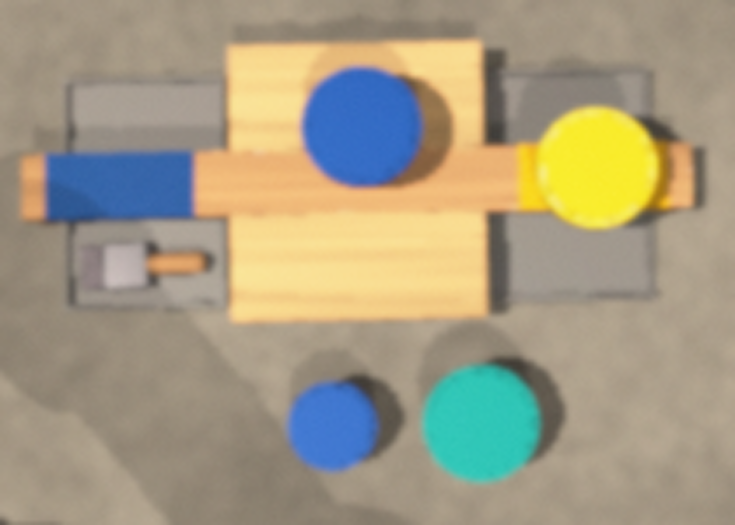

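The crop confirms it: the blue lid is at about (274,156), off to +x of the beam axis. The bare blue band is at (204,173) and the brush lies in that band's tray. The small blue and turquoise tubs stand on the table. My plan is to push with the two fingers part open as a cradle, tilted so the tips touch below the lid's skirt. I push diagonally onto the beam line first, then along the beam.

```bash
cat >> h.py <<'E'
def goal(head,tilt,ysign=1):
    h=np.array([-np.sin(head),np.cos(head),0]); z=h*np.sin(tilt)-np.array([0,0,np.cos(tilt)])
    y=ysign*np.array([np.cos(head),np.sin(head),0]); return np.c_[np.cross(y,z),y,z]
def turn(Rg):
    s=status.observe(); return (R.from_matrix(Rg)*R.from_rotvec(s["tcp_rot"]).inv()).as_rotvec()
E
python3 - <<'E'
from h import *
t=cam("top")
print("board c",onz(t,271.8,172,.06),"ends",onz(t,175.8,173.3,.06),onz(t,368,170.3,.06))
m=blob(t,(22,150,80),(32,255,255),(341,168))
s=cam("side"); ce,st,ct=blob(s,*BLUE,(321,200)); print("side",ce,st)
# side view lid ellipse check: project measured lid top centre
print("proj lid top",proj(s,(.6287,.0095,.13)))
for hd in(27,1.2): print(hd,turn(goal(np.radians(hd),.3)))
E
```

```text
board c [0.59176726 0.01454132 0.06      ] ends [0.58446656 0.30496535 0.06      ] [ 0.60029054 -0.27636637  0.06      ]
side [320.997921   194.65904366] [305 186  33  19 481]
proj lid top [321.28920205 192.30241051]
27 [ 0.19332435  0.24135152 -0.8452518 ]
1.2 [ 0.25246559  0.20013775 -1.29173723]
```

{"name": "move_arm", "arguments": {"motion": [32, -42, 0, 0.0121, 0.0151, -0.0528, 60, 32, -42, 0, 0.0121, 0.0151, -0.0528, 60, 32, -42, 0, 0.0121, 0.0151, -0.0528, 60, 32, -42, 0, 0.0121, 0.0151, -0.0528, 60, 32, -42, 0, 0.0121, 0.0151, -0.0528, 60, 32, -42, 0, 0.0121, 0.0151, -0.0528, 60, 32, -42, 0, 0.0121, 0.0151, -0.0528, 60, 32, -42, 0, 0.0121, 0.0151, -0.0528, 60]}}

```text
time: 1.25
eef_pos: [0.4102, 0.2685, 0.2315]
tcp_rot: [-0.993, -2.84, -0.123]
contact_force: [0.9, 0.4, 0.3]
finger_gap: 0.0516
grasp_force: 0.0
```

{"name": "move_arm", "arguments": {"motion": [32, -42, 0, 0.0121, 0.0151, -0.0528, 60, 32, -42, 0, 0.0121, 0.0151, -0.0528, 60, 32, -42, 0, 0.0121, 0.0151, -0.0528, 60, 32, -42, 0, 0.0121, 0.0151, -0.0528, 60, 32, -42, 0, 0.0121, 0.0151, -0.0528, 60, 32, -42, 0, 0.0121, 0.0151, -0.0528, 60, 32, -42, 0, 0.0121, 0.0151, -0.0528, 60, 32, -42, 0, 0.0121, 0.0151, -0.0528, 60]}}

```text
time: 2.25
eef_pos: [0.6662, -0.0674, 0.2312]
tcp_rot: [-1.504, -2.452, -0.229]
contact_force: [0.3, 0.8, 0.0]
finger_gap: 0.0513
grasp_force: 0.0
```

Run:
```python
from h import *
s=status.observe(); print(s["time"],s["eef_pos"],s["finger_gap"],s["contact_force"],turn(goal(np.radians(27),.3)))
```

```text
2.25 [ 0.66616313 -0.06738618  0.23120824] 0.0513006370788074 [0.26550894 0.79919301 0.03527053] [-0.0011977  -0.00013305  0.00106398]
```

{"name": "move_arm", "arguments": {"motion": [0, 0, -38, 0, 0, 0, 60, 0, 0, -38, 0, 0, 0, 60, 0, 0, -38, 0, 0, 0, 60, 0, 0, -38, 0, 0, 0, 60, -5, 10, 0, 0, 0, 0, 60, -5, 10, 0, 0, 0, 0, 60, -4, 8, 0, 0, 0, 0, 60, 0, 0, 0, 0, 0, 0, 60]}}

```text
time: 3.25
eef_pos: [0.6516, -0.037, 0.0806]
tcp_rot: [-1.502, -2.455, -0.23]
contact_force: [1.0, 0.3, -0.8]
finger_gap: 0.0514
grasp_force: 0.0
```

{"name": "move_arm", "arguments": {"motion": [-4, 8, 0, 0, 0, 0, 60, -4, 8, 0, 0, 0, 0, 60, -4, 8, 0, 0, 0, 0, 60, -4, 8, 0, 0, 0, 0, 60, -4, 8, 0, 0, 0, 0, 60, -4, 8, 0, 0, 0, 0, 60, -4, 8, 0, 0, 0, 0, 60, -2, 4, 0, 0, 0, 0, 60]}}

```text
time: 4.25
eef_pos: [0.621, 0.0226, 0.0793]
tcp_rot: [-1.502, -2.453, -0.228]
contact_force: [0.6, -2.4, 1.9]
finger_gap: 0.051
grasp_force: 1.3
```

```bash
cat >> h.py <<'E'
def lid(near,z=.128):
    t=cam("top"); ce,st,ct=blob(t,*BLUE,near)
    w=np.array([onz(t,u,v,z)[:2] for u,v in ct])*1000
    print("lid",ce,st,cv2.minAreaRect(w.astype(np.float32)),cv2.minEnclosingCircle(w.astype(np.float32)))
    return t
E
python3 - <<'E'
from h import *
t=lid((250,165)); c=cam("side")
im=np.hstack([cv2.resize(t[0][100:250,160:360],None,fx=2,fy=2),cv2.resize(c[0][140:290,220:420],None,fx=2,fy=2)])
cv2.imwrite("pics/p1.png",im[...,::-1]); s=status.observe(); print(s["eef_pos"],s["contact_force"])
E
```

```text
lid [253.08587258 165.06648199] [239 150  30  33 722] ((601.5330200195312, 69.46224975585938), (77.27168273925781, 92.17192840576172), 76.86509704589844) ((600.623046875, 59.33820343017578), 48.74518585205078)
[0.62102337 0.02264144 0.07927575] [-0.17076965  1.08606327 -0.12820432]
```

View pics/p1.png

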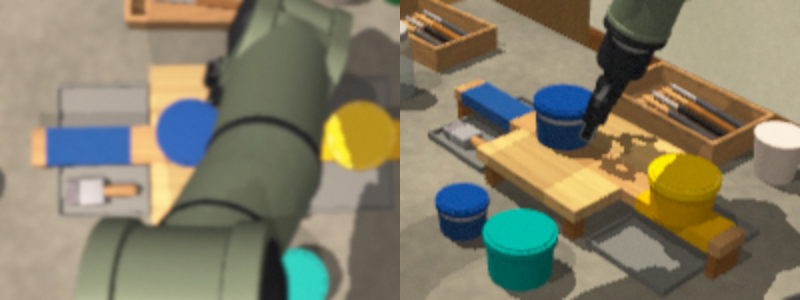

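The top view shows the blue lid at about (253,165), partly hidden by the arm. The side view shows the fingertips on the tub below the lid, and the tub upright. I'll finish the diagonal push, back off and turn to the beam heading.

{"name": "move_arm", "arguments": {"motion": [-4, 7, 0, 0, 0, 0, 60, -4, 7, 0, 0, 0, 0, 60, -3, 6, 0, 0, 0, 0, 60, 0, 0, 0, 0, 0, 0, 60, 10, -20, 0, 0, 0, 0, 60, 10, -20, 0, 0, 0, 0, 60, 0, 0, 0, 0, 0, 0, 60, 0, 0, 0, 0, 0, 0, 60]}}

```text
time: 5.35
eef_pos: [0.6303, 0.0014, 0.079]
tcp_rot: [-1.503, -2.452, -0.228]
contact_force: [-0.2, -1.0, -0.3]
finger_gap: 0.0512
grasp_force: 0.0
```

```bash
cat >> h.py <<'E'
from scipy.optimize import least_squares
def fit(near,z=.128,r=48.5):
    t=cam("top"); ce,st,ct=blob(t,*BLUE,near)
    w=np.array([onz(t,u,v,z)[:2] for u,v in ct])*1000
    f=least_squares(lambda p:np.hypot(*(w-p).T)-r,w.mean(0),loss="soft_l1",f_scale=1.)
    print("fit",f.x,"in",np.mean(abs(f.fun)<3),st); return t
E
python3 - <<'E'
from h import *
t=fit((248,166))
s=cam("side"); ce,st,ct=blob(s,*BLUE,(300,190)); print("side",ce,st)
o=status.observe(); print(o["eef_pos"],turn(goal(np.radians(1.35),.3)))
for x in (585,590,595): print(proj(s,(x/1000,.08,.128)))
E
```

```text
fit [588.40263107  82.32994611] in 0.6808510638297872 [231 154  34  32 858]
side [284.92039356 194.40876565] [ 251  181   60   32 1118]
[0.6302171  0.00216033 0.07921681] [-9.57622270e-04  2.88135005e-04 -4.48200211e-01]
[295.2599152  188.29677983]
[296.48860276 187.83011947]
[297.71209296 187.36543309]
```

{"name": "move_arm", "arguments": {"motion": [-9.5, 0, 0, 0, 0, -0.112, 60, -9.5, 0, 0, 0, 0, -0.112, 60, -9.5, 0, 0, 0, 0, -0.112, 60, -9.5, 0, 0, 0, 0, -0.112, 60, 0, 0, 0, 0, 0, 0, 60, -0.2, 9, 0, 0, 0, 0, 60, -0.2, 9, 0, 0, 0, 0, 60, 0, 0, 0, 0, 0, 0, 60]}}

```text
time: 6.45
eef_pos: [0.592, 0.0213, 0.0792]
tcp_rot: [-2.031, -2.085, -0.308]
contact_force: [0.3, -0.9, -0.2]
finger_gap: 0.051
grasp_force: 0.0
```

Run:
```python
from h import *
o=status.observe(); print(o["eef_pos"],turn(goal(np.radians(1.35),.3)))
```

```text
[0.59202879 0.02127445 0.07918154] [-0.00089416  0.00050408 -0.00235186]
```

{"name": "move_arm", "arguments": {"motion": [-0.2, 7, 0, 0, 0, 0, 60, -0.2, 7, 0, 0, 0, 0, 60, -0.2, 7, 0, 0, 0, 0, 60, -0.2, 7, 0, 0, 0, 0, 60, -0.2, 7, 0, 0, 0, 0, 60, -0.2, 7, 0, 0, 0, 0, 60, -0.1, 4, 0, 0, 0, 0, 60, 0, 0, 0, 0, 0, 0, 60]}}

```text
time: 7.45
eef_pos: [0.5906, 0.0664, 0.0793]
tcp_rot: [-2.033, -2.083, -0.309]
contact_force: [0.5, -0.1, -0.2]
finger_gap: 0.0511
grasp_force: 0.0
```

Run:
```python
from h import *
t=fit((235,170)); c=cam("side")
im=np.hstack([cv2.resize(t[0][100:250,160:360],None,fx=2,fy=2),cv2.resize(c[0][140:290,220:420],None,fx=2,fy=2)])
cv2.imwrite("pics/p2.png",im[...,::-1]); s=status.observe(); print(s["eef_pos"],s["contact_force"])
```

```text
fit [584.44301578 152.41946342] in 0.04678362573099415 [ 184  154   71   32 1565]
[0.59060123 0.06594611 0.07931692] [-0.48781158 -0.21234073  0.19421725]
```

View pics/p2.png

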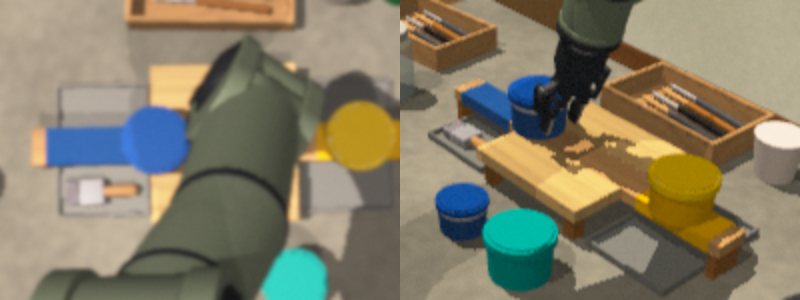

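The top view shows the lid centred at about (237,170), on the beam line and running over the band. The side view shows it upright with both fingertips on it. I continue along the beam.

{"name": "move_arm", "arguments": {"motion": [-0.2, 7, 0, 0, 0, 0, 60, -0.2, 7, 0, 0, 0, 0, 60, -0.1, 7, 0, 0, 0, 0, 60, -0.2, 7, 0, 0, 0, 0, 60, -0.2, 7, 0, 0, 0, 0, 60, -0.1, 7, 0, 0, 0, 0, 60, -0.2, 7, 0, 0, 0, 0, 60, 0, 0, 0, 0, 0, 0, 60]}}

```text
time: 8.55
eef_pos: [0.5893, 0.1158, 0.0793]
tcp_rot: [-2.033, -2.083, -0.309]
contact_force: [0.6, 0.4, 0.4]
finger_gap: 0.0513
grasp_force: 0.0
```

{"name": "move_arm", "arguments": {"motion": [-0.2, 7, 0, 0, 0, 0, 60, -0.2, 7, 0, 0, 0, 0, 60, -0.1, 7, 0, 0, 0, 0, 60, -0.2, 7, 0, 0, 0, 0, 60, -0.2, 7, 0, 0, 0, 0, 60, -0.1, 5, 0, 0, 0, 0, 60, -0.1, 3, 0, 0, 0, 0, 60, 0, 0, 0, 0, 0, 0, 60]}}

```text
time: 9.55
eef_pos: [0.5883, 0.1582, 0.0793]
tcp_rot: [-2.034, -2.083, -0.309]
contact_force: [0.0, -1.0, -0.1]
finger_gap: 0.0511
grasp_force: 0.1
```

Run:
```python
from h import *
t=fit((205,170)); c=cam("side")
im=np.hstack([cv2.resize(t[0][120:220,160:290],None,fx=3,fy=3,interpolation=cv2.INTER_CUBIC),cv2.resize(c[0][150:250,220:350],None,fx=3,fy=3,interpolation=cv2.INTER_CUBIC)])
cv2.imwrite("pics/p3.png",im[...,::-1]); s=status.observe(); print(s["eef_pos"],s["contact_force"])
print("target lid c",proj(t,(.587,.2205,.13)),proj(c,(.587,.2205,.13)))
for a in range(0,360,90):
    P=(.587+.05*np.cos(np.radians(a)),.2205+.05*np.sin(np.radians(a)),.128); print(a,proj(t,P),proj(c,P))
```

```text
fit [585.45097477 216.85515745] in 0.38461538461538464 [184 154  33  33 834]
[0.58831738 0.1579559  0.0793334 ] [-0.12717026 -1.28909371  0.22212139]
target lid c [199.17388707 169.35843419] [268.19074711 171.5867475 ]
0 [199.72798849 152.17959255] [279.99228213 168.16547534]
90 [181.86641024 169.26290258] [259.2388683  166.94050985]
180 [198.89197629 186.83436707] [255.91802404 176.25978249]
270 [216.75934711 169.66098813] [277.57682803 177.57237932]
```

View pics/p3.png

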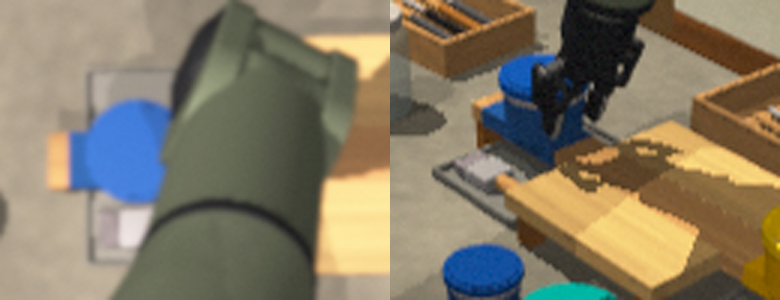

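Top view: lid at about (205,170) with its left edge at u≈189, where the target edge is about 182. So about 15 mm remain. The tub is upright and laterally on the beam.

{"name": "move_arm", "arguments": {"motion": [-0.1, 4, 0, 0, 0, 0, 60, -0.1, 4, 0, 0, 0, 0, 60, -0.1, 4, 0, 0, 0, 0, 60, -0.1, 3, 0, 0, 0, 0, 60, 0, 0, 0, 0, 0, 0, 60, 0, -20, 0, 0, 0, 0, 60, 0, -40, 0, 0, 0, 0, 60, 0, -40, 40, 0, 0, 0, 60]}}

```text
time: 10.65
eef_pos: [0.5863, 0.0705, 0.1177]
tcp_rot: [-2.034, -2.08, -0.303]
contact_force: [0.6, 1.1, 0.6]
finger_gap: 0.0514
grasp_force: 0.0
```

{"name": "move_arm", "arguments": {"motion": [40, -50, 60, 0, 0, 0, 0, 40, -50, 30, 0, 0, 0, 0, 40, -50, 30, 0, 0, 0, 0, 0, -50, 0, 0, 0, 0, 0, 0, -40, 0, 0, 0, 0, 0, 0, 0, 0, 0, 0, 0, 0]}}

```text
time: 11.4
eef_pos: [0.6858, -0.1467, 0.2146]
tcp_rot: [-2.041, -2.078, -0.306]
contact_force: [-1.0, -0.2, 0.2]
finger_gap: 0.0
grasp_force: 0.0
```

Run:
```python
from h import *
t=cam("top"); c=cam("side")
hsv=cv2.cvtColor(t[0],cv2.COLOR_RGB2HSV); m=cv2.inRange(hsv,*BLUE)
print("rows",[(v,np.flatnonzero(m[v,150:250])[[0,-1]]+150) for v in range(150,192,3) if m[v,150:250].any()])
im=np.hstack([cv2.resize(t[0][120:220,160:290],None,fx=3,fy=3,interpolation=cv2.INTER_CUBIC),cv2.resize(c[0][150:250,220:350],None,fx=3,fy=3,interpolation=cv2.INTER_CUBIC)])
cv2.imwrite("pics/p4.png",im[...,::-1]); s=status.observe(); print(s["eef_pos"],s["contact_force"],turn(goal(np.radians(1.35),0)))
```

```text
rows [(156, array([191, 209])), (159, array([188, 213])), (162, array([186, 216])), (165, array([184, 223])), (168, array([184, 223])), (171, array([184, 223])), (174, array([184, 223])), (177, array([184, 223])), (180, array([184, 223])), (183, array([190, 213])), (186, array([196, 207]))]
[ 0.68666303 -0.14201361  0.21485809] [-0.46876316  0.82256614  0.12447233] [-0.30067115 -0.00667194  0.0012446 ]
```

View pics/p4.png

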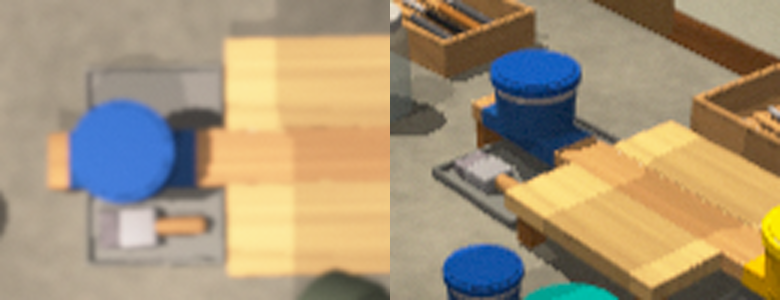

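The tub stands alone, upright on the band. The lid centre is at about (201,170), which gives tub position (586, 217) mm, within a few mm of the band's middle at (587, 220). The white band under the skirt shows the lid is still up. Now I press the lid with shut fingers.

{"name": "move_arm", "arguments": {"motion": [-12.5, 45, -2, -0.05, 0, 0, 0, -12.5, 45, -2, -0.05, 0, 0, 0, -12.5, 45, -2, -0.05, 0, 0, 0, -12.5, 45, -2, -0.05, 0, 0, 0, -12.5, 45, -2, -0.05, 0, 0, 0, -12.5, 45, -2, -0.05, -0.006, 0, 0, -12.5, 45, -2, 0, 0, 0, 0, -12.5, 45, -2, 0, 0, 0, 0]}}

```text
time: 12.5
eef_pos: [0.5858, 0.2216, 0.1992]
tcp_rot: [-2.193, -2.248, -0.001]
contact_force: [-0.0, 1.1, 1.2]
finger_gap: 0.0001
grasp_force: 0.0
```

Run:
```python
from h import *
s=status.observe(); print(s["time"],s["eef_pos"],s["contact_force"],turn(goal(np.radians(1.35),0)))
```

```text
12.5 [0.58578071 0.22163341 0.1991572 ] [-0.03803568  1.07112692  1.16457934] [-0.00101308 -0.00057482 -0.00138655]
```

{"name": "move_arm", "arguments": {"motion": [0, -4, -25, 0, 0, 0, 0, 0, 0, -25, 0, 0, 0, 0, 0, 0, -12, 0, 0, 0, 0, 0, 0, -4, 0, 0, 0, 0, 0, 0, 0, 0, 0, 0, 0]}}

```text
time: 13.12
eef_pos: [0.5873, 0.215, 0.1336]
tcp_rot: [-2.196, -2.246, -0.001]
contact_force: [-0.5, 0.1, 0.5]
finger_gap: -0.0001
grasp_force: 0.0
```

{"name": "move_arm", "arguments": {"motion": [0, 0, -2, 0, 0, 0, 0, 0, 0, -2, 0, 0, 0, 0, 0, 0, -2, 0, 0, 0, 0, 0, 0, 0, 0, 0, 0, 0]}}

```text
time: 13.62
eef_pos: [0.5873, 0.215, 0.1273]
tcp_rot: [-2.196, -2.246, -0.001]
contact_force: [-0.1, 0.4, 2.6]
finger_gap: -0.0
grasp_force: 1.3
```

{"name": "move_arm", "arguments": {"motion": [0, 0, -2, 0, 0, 0, 0, 0, 0, -2, 0, 0, 0, 0, 0, 0, 0, 0, 0, 0, 0]}}

```text
time: 14.0
eef_pos: [0.5873, 0.215, 0.1232]
tcp_rot: [-2.196, -2.246, -0.001]
contact_force: [0.4, 0.4, 2.1]
finger_gap: 0.0
grasp_force: 1.3
```

{"name": "move_arm", "arguments": {"motion": [0, 0, -1, 0, 0, 0, 0, 0, 0, 0, 0, 0, 0, 0]}}

```text
time: 14.25
eef_pos: [0.5873, 0.215, 0.1223]
tcp_rot: [-2.196, -2.246, -0.001]
contact_force: [1.0, -0.2, 5.3]
finger_gap: 0.0002
grasp_force: 2.3
```

{"name": "move_arm", "arguments": {"motion": [0, 0, -1, 0, 0, 0, 0, 0, 0, 0, 0, 0, 0, 0]}}

```text
time: 14.5
eef_pos: [0.5874, 0.215, 0.122]
tcp_rot: [-2.196, -2.246, -0.002]
contact_force: [-4.9, -0.7, 17.0]
finger_gap: 0.0001
grasp_force: 8.3
```

The force rises hard (17 N) at z = 0.122, which is the lid-home height. I retract.

{"name": "move_arm", "arguments": {"motion": [0, 0, 4, 0, 0, 0, 0, 0, 0, 30, 0, 0, 0, 0, 0, 0, 50, 0, 0, 0, 0, 10, -50, 30, 0, 0, 0, 0, 20, -60, 0, 0, 0, 0, 0, 20, -60, 0, 0, 0, 0, 0, 20, -60, 0, 0, 0, 0, 0, 20, -60, 0, 0, 0, 0, 0]}}

```text
time: 15.5
eef_pos: [0.6765, -0.0741, 0.235]
tcp_rot: [-2.195, -2.246, 0.0]
contact_force: [0.3, 0.5, 0.6]
finger_gap: 0.0
grasp_force: 0.0
```

{"name": "move_arm", "arguments": {"motion": [0, -50, 0, 0, 0, 0, 0, 0, -40, 0, 0, 0, 0, 0, 0, 0, 0, 0, 0, 0, 0]}}

```text
time: 15.88
eef_pos: [0.6751, -0.1664, 0.2349]
tcp_rot: [2.202, 2.241, -0.003]
contact_force: [1.0, -0.3, 0.6]
finger_gap: -0.0003
grasp_force: 0.0
```

Run:
```python
from h import *
t=cam("top"); c=cam("side")
hsv=cv2.cvtColor(t[0],cv2.COLOR_RGB2HSV); m=cv2.inRange(hsv,*BLUE)
print("rows",[(v,np.flatnonzero(m[v,150:250])[[0,-1]]+150) for v in range(150,192,3) if m[v,150:250].any()])
print(proj(t,(.587,.2205,.12)),proj(t,(.587,.2155,.12)))
im=np.hstack([cv2.resize(t[0][120:220,160:290],None,fx=3,fy=3,interpolation=cv2.INTER_CUBIC),cv2.resize(c[0][150:250,220:350],None,fx=3,fy=3,interpolation=cv2.INTER_CUBIC)])
cv2.imwrite("pics/p5.png",im[...,::-1]); s=status.observe(); print(s["eef_pos"],s["contact_force"])
```

```text
rows [(156, array([198, 199])), (159, array([192, 210])), (162, array([189, 212])), (165, array([184, 223])), (168, array([184, 223])), (171, array([186, 223])), (174, array([187, 223])), (177, array([184, 223])), (180, array([184, 223])), (183, array([195, 213])), (186, array([205, 205]))]
[199.85528026 169.87247841] [201.58845887 169.89225601]
[ 0.6760507  -0.16206735  0.23473935] [0.00660455 0.40893981 0.09532571]
```

View pics/p5.png

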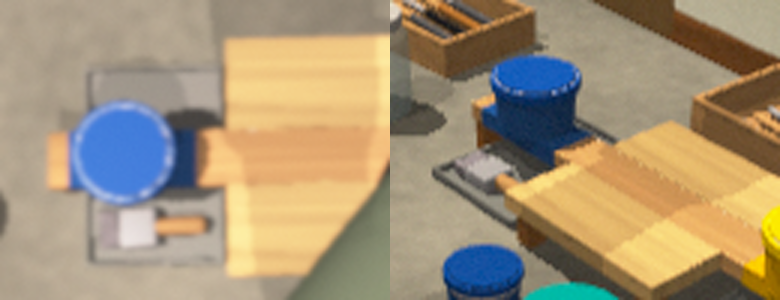

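The white gap is gone and the lid is fully home. The tub stands at about (200.7,170.3), which is 2 to 3 mm from the band's middle. The brush is untouched.

```bash
python3 -c "
from bench import job_done
print(job_done())"
```

```text
the job is handed in; nothing more can be done
None
```

The blue tub stands on the blue band, about 2–3 mm from its centre, with its lid pressed fully home; the yellow tub and other things were left alone, and I handed the job in at about 16 s of the 56 s allowed.

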